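# Seat a workpiece on its parallels in the vise

## Robot

A 7-joint arm with a two-finger parallel gripper is mounted at the origin on the work surface. World frame = base frame: x ahead of the robot, y to its left, z up, the work surface at z = 0. Lengths are in m, angles in rad, forces in N, time in s.
With the tool pointing down it reaches from about 0.4 to 0.85 m from the base axis. Payload 10.4 kg.
Tool frame: the origin (TCP) lies midway between the tips of the shut fingers; the grasp point (between the pads) lies 19 mm behind it; z points along the fingers, y is the line along which they close (so a half turn about z gives the same grasp; the last joint's range is limited). The gripper opens to 87 mm and grips with 3 to 60 N. Pads are 19 mm wide; open, the fingers measure 117 mm over their backs; the gripper's body (75 mm by 190 mm) begins 51 mm behind the grasp point.
Start: joints at [-1.241, 0.332, -0.065, 1.46, 0.022, 1.35, -0.088], TCP at [0.216, 0.587, 0.223] pointing down, gripper open.
Joint ranges: [-2.6, 2.6], [-0.5, 2.12], [-1.47, 1.34], [0.16, 2.42], [-1.27, 4.41], [0.06, 2.06], [-2.6, 2.6]. Speed limits (rad/s): [2.22, 2.22, 2.79, 2.79, 3.14, 3.14, 3.14].

## Interface

Orientations are given as [roll, pitch, yaw] about the fixed x, y, z axes, in that order (R = Rz(yaw) Ry(pitch) Rx(roll)).
In Python, from bench import bot, grab_frame, sign_off gives the robot as it stands.
- The arm moves only by the tool step_arm, never from a script. Its arguments are lists of equal length, an entry for each row: "grip": the closure, from 0 (fully open) to 1 (shut); "xyz": the shift along the world's x, y, z in units of 0.2 m (1.0 is 0.2 m), a list of three; "twist": the turn about the world's z in units of 0.5 rad (1.0 is 0.5 rad). In form: {"grip": [grip, ...], "xyz": [[x, y, z], ...], "twist": [twist, ...]}. A call has 1 to 12 rows; each row is the pose to reach, as a shift and turn from the pose commanded when the call began; what a row does not reach only later rows make up. A row lasts 1/8 s, in which the tool goes at most 62.5 mm and 10.7 degrees, less where a joint would pass 70% of its speed; a pose out of reach is approached as far as the arm can. A call with a number of a shift or a turn outside -1 to 1 is refused whole. A call with a gripper value outside its range is refused whole. The fingers move at their own pace and stop on an object; "squeeze" is the grip in N (left out, the last holds). Time passes only in rows, so rows that repeat a pose let the fingers close. It gives the time, the measured TCP pose, the force, the opening and the grip force at its end, in the units of the state.
- bot.read_state(): the state, without advancing time (a new reading comes with each control period).
- grab_frame(name): name is "scene" or "top"; returns a dict with "color" (384x512x3 uint8, blue, green, red), "fx", "fy", "cx", "cy" (pixels), "R" (3x3) and "t" (3): a world point X has camera coordinates R X + t. Camera axes: x right, y down, z forward; pixel columns grow to the right and rows downward; lengths in m; the calibration is good to about 2 mm. A picture is of the moment at which its call begins. There is no depth.
- sign_off(): hands the job in; it is judged then, once.
The state is a dict: "t": time; "q": joint angles; "qd": joint speeds; "tau": joint torques, N m; "tool_pos": TCP position; "orientation": TCP orientation; "force": force on the tool from outside, world axes, zero at the start; "wrist_torque": the same for the moment, N m; "gripper_width": opening from 0.0 (shut) to 1.0 (fully open); "gripper_force": force on a finger pad.
Only numpy, scipy, OpenCV 4.12 (cv2) and the standard library are available. Lean on these libraries where they do the work, as an engineer would, in place of code of your own. Each camera call takes 0.05 s, during which the arm holds its last target. There are 200 camera calls.

## Task

The steel block gripped in the vise has ridden up off the two steel parallels under it, and one parallel has slid out to the left: push that one back until it is level with the other, centred under the block. Then tap or press the block down, firmly but without a hard blow, until it sits level and tight on both parallels and neither slides any more, and let go of it. Finally try the left end of each parallel with a light push, first the one nearer the robot, then the farther one; both must stay put, and leave the other things on the bench alone.

Things in the scene. Friction and masses are not known exactly. Their poses are not given: they have to be found in the camera images.
- vise: low orange vise fixed to the bench. Origin: centre of its underside. x points from the near to the far jaw, y left along the jaws, z up. Bed 150 (x) by 200 mm (y), flat top at z = 30 mm. Jaws 100 mm long, 30 mm thick, tops at z = 79 mm, 50 mm gap that the block fills. The screw and its cross handle stick out 140 mm towards the robot (-x), up to z = 74 mm
- work: bright steel block 50 (x) x 84 (y) x 40 mm (z), about 1.3 kg, oiled, between the jaws. Origin: centre of its underside; axes as the vise's when level. It only slides up and down and tips endwise (up to 4 degrees at the start) against the jaws' friction, which keeps it where it is left. Underside at first 6 to 10 mm above the parallels; seated it is at vise z = 54 mm, the top at 94 mm
- work_left (a point): point on the block's top face, 30 mm left (+y of the vise) of its centre. The block slides down at 4 to 8 N; after it has met the parallels, going on steadily to a total of 20 to 30 N leaves it wedged tight on them, while much less leaves them loose. Over 60 N would mark it
- work_right (a point): point on the block's top face, 30 mm right (-y of the vise) of its centre
- parallel_1: loose steel bar 10 (x) x 130 (y) x 24 mm (z), 0.24 kg, standing on the vise's bed under the block, along the jaws, 17.5 mm to the near or far side of the vise's centre line. Origin: centre of its underside. Centred (vise y = 0, within 8 mm) it stands out 15 mm past both jaw ends; one of the two starts 20 to 45 mm too far left (+y), the other in line. Loose it slides at 1 to 2 N
- parallel_2: the other parallel, the same in every way
- spare_parallel: a lower spare parallel, bar 10 x 130 x 16 mm, lying on the bench to the right of the vise; leave alone
- hex_key: bent steel hex key, 80 mm, lying on the bench to the right of the vise; leave alone
- wood_disc: plywood disc, 110 mm across, 8 mm thick, flat on the bench; leave alone
- sanding_block: cork sanding block 100 x 60 x 34 mm; leave alone
- glue_bottle: white glue bottle, 52 mm across, 130 mm tall; leave alone
- mallet: small hammer lying on the bench; leave alone
- screwdriver: screwdriver lying on the bench; leave alone
- steel_rule: steel rule 30 x 300 x 4 mm, flat on the bench; leave alone
Things that resemble listed ones, but are neither listed nor needed, are in the scene too. Leave any green or turquoise look-alike of the parallel_1 alone.

How it is judged:
On the way, in this order (a step that is already met when the one before it is completed fails the run):
1. both parallels are centred along the jaws under the block (within 8 mm) (y of parallel_1 in the frame of vise between -0.008 and 0.008 m and y of parallel_2 in the frame of vise between -0.008 and 0.008 m), for 0.2 s.
2. the block is down, level and tight on both parallels (over 2.5 N on each) and the fingers are off it (contact force between work and parallel_1 above 2.5 N and contact force between work and parallel_2 above 2.5 N and angle between work's own z axis and vertical below 0.02 rad and z of work in the frame of vise below 0.0556 m and contact force between the fingers and work below 0.5 N), for 0.2 s.
3. the nearer parallel is tried with a finger (over 1 N) and the block is still tight (contact force between work and parallel_1 above 2.5 N and contact force between work and parallel_2 above 2.5 N and angle between work's own z axis and vertical below 0.02 rad and z of work in the frame of vise below 0.0556 m and ((x of parallel_1 in the frame of vise below 0 m and contact force between the fingers and parallel_1 above 1 N) or (x of parallel_2 in the frame of vise below 0 m and contact force between the fingers and parallel_2 above 1 N))), for 0.05 s.
4. the farther parallel is tried with a finger (over 1 N) and the block is still tight (contact force between work and parallel_1 above 2.5 N and contact force between work and parallel_2 above 2.5 N and angle between work's own z axis and vertical below 0.02 rad and z of work in the frame of vise below 0.0556 m and ((x of parallel_1 in the frame of vise above 0 m and contact force between the fingers and parallel_1 above 1 N) or (x of parallel_2 in the frame of vise above 0 m and contact force between the fingers and parallel_2 above 1 N))), for 0.05 s.
At the end, for the whole second after the job is handed in: both parallels centred along the jaws within 8 mm and each pressed by the block with more than 2.5 N; the block down within 1.6 mm of its seat and level within 0.02 rad; nothing touched by the robot (all of step 1 and contact force between work and parallel_1 above 2.5 N and contact force between work and parallel_2 above 2.5 N and angle between work's own z axis and vertical below 0.02 rad and z of work in the frame of vise below 0.0556 m).
It fails at once if a hard blow on the block: over 60 N (contact force between the fingers and work above 60 N).
It fails at once if a parallel rammed with over 25 N (contact force between the fingers and parallel_1 above 25 N or contact force between the fingers and parallel_2 above 25 N).
It fails at once if another thing on the bench moved by more than 30 mm (distance of any of spare_parallel, hex_key, wood_disc, sanding_block, glue_bottle, mallet, screwdriver, steel_rule from where it was at the start of the episode above 0.03 m).
It also fails if it takes over 72 s, if anything falls off the work surface, if the arm or the gripper's body presses on something with over 40 N, if the wrist force passes 120 N, or if a joint passes its speed limit or range.

## Working session

There is one attempt and no reset: what is moved stays moved. The work goes in short steps, Python scripts to look and compute and a tool call to move; the robot and the scene stay as the last step left them, time stands still between calls to the robot, and variables do not carry over. Pictures are saved under pics/ and viewed, at most 10 in all, crops included, and the job is handed in when it is done.

Besides the shell and the picture viewer there is one more tool, called after ">>>" in YAML: its name, and indented under it one key for each argument. step_arm: Moves the arm, as the interface text tells. Shifts and turns lie within -1 to 1; 1 stands for 0.2 m of shift or 0.5 rad of turn. Its arguments: {"type":"object","properties":{"grip":{"type":"array"},"xyz":{"type":"array"},"twist":{"type":"array"},"squeeze":{"type":"number"}},"required":["grip","xyz","twist"]}

```bash
mkdir -p pics; cat > h.py <<'E'
import numpy as np, cv2
from bench import bot, grab_frame, sign_off
def ray(f,u,v,z):
    d=np.array([(u-f["cx"])/f["fx"],(v-f["cy"])/f["fy"],1.]); R=np.array(f["R"]); t=np.array(f["t"])
    c=-R.T@t; w=R.T@d; return c+w*(z-c[2])/w[2]
def proj(f,X):
    p=np.array(f["R"])@np.array(X)+np.array(f["t"]); return p[0]/p[2]*f["fx"]+f["cx"],p[1]/p[2]*f["fy"]+f["cy"]
E
python3 - <<'E'
from h import *
s=bot.read_state(); print({k:np.round(s[k],3) for k in s})
a=grab_frame("scene"); b=grab_frame("top")
np.save("a0.npy",a,allow_pickle=True);np.save("b0.npy",b,allow_pickle=True)
for n,f in(("a",a),("b",b)):
    cv2.imwrite(f"pics/{n}0.png",cv2.resize(f["color"],None,fx=1.5,fy=1.5,interpolation=cv2.INTER_CUBIC)); print(n,f["fx"],-np.array(f["R"]).T@f["t"])
E
```

```text
{'t': np.float64(0.0), 'q': array([-1.241,  0.333, -0.065,  1.461,  0.022,  1.35 , -0.088]), 'qd': array([ 0.002,  0.   ,  0.001, -0.001, -0.001, -0.   , -0.001]), 'tau': array([-0.0000e+00, -6.2325e+01,  2.5000e-02, -3.8989e+01, -6.1000e-02,
        4.0000e-02,  0.0000e+00]), 'tool_pos': array([0.216, 0.586, 0.222]), 'orientation': array([-3.14 ,  0.   ,  2.789]), 'force': array([ 0.382,  0.432, -0.39 ]), 'wrist_torque': array([-0.002, -0.017,  0.004]), 'gripper_force': np.float64(0.0), 'gripper_width': np.float64(1.001)}
a 397.58533040519836 [ 1.04803971 -0.6853219   0.93813633]
b 351.95084680625325 [0.4606547  0.01969276 0.97450694]
```

View pics/a0.png

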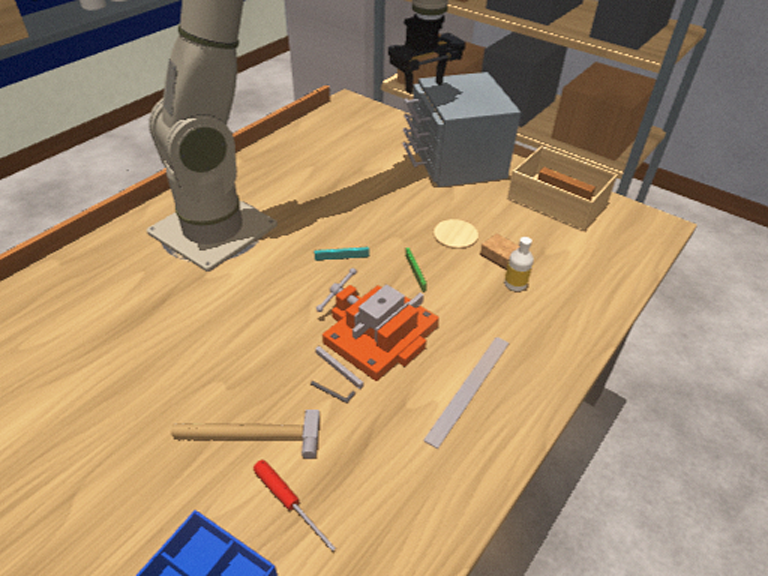

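View pics/b0.png

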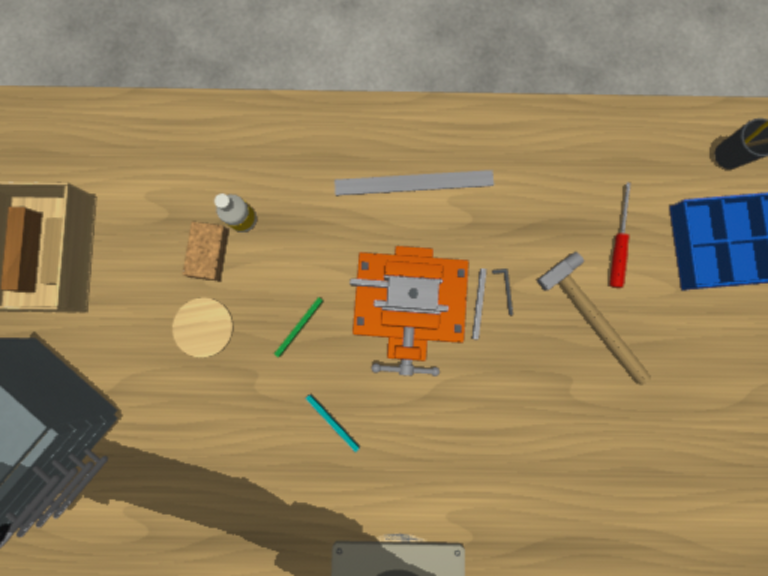

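The top view shows the vise at about (411,297). The far parallel has slid left to about (352,283), and the near one is in line, spanning about (375–447, 307). I'll zoom in and measure the bed's edges.

```bash
python3 - <<'E'
from h import *
f=np.load("b0.npy",allow_pickle=True).item(); im=f["color"]
c=im[150:260,225:325]; cv2.imwrite("pics/b1.png",cv2.resize(c,None,fx=6,fy=5.4,interpolation=cv2.INTER_CUBIC))
h=cv2.cvtColor(im,cv2.COLOR_BGR2HSV)
m=cv2.inRange(h,(3,200,120),(14,255,255)); m[:,:230]=0;m[:,320:]=0
m=cv2.morphologyEx(m,cv2.MORPH_CLOSE,np.ones((15,15)))
# bed: rows where width is > 60 px
m2=cv2.morphologyEx(m,cv2.MORPH_OPEN,np.ones((3,60)))
cs=max(cv2.findContours(m2,0,2)[0],key=cv2.contourArea); r=cv2.minAreaRect(cs); print(r)
P=np.array([ray(f,u,v,.03) for u,v in cv2.boxPoints(r)]);print(P.round(4),P.mean(0), np.linalg.norm(np.diff(P,axis=0),axis=1))
E
```

```text
((273.0, 216.0), (14.0, 74.0), 90.0)
[[ 0.5135  0.0832  0.03  ]
 [ 0.5168 -0.1155  0.03  ]
 [ 0.4794 -0.1155  0.03  ]
 [ 0.4761  0.0823  0.03  ]] [ 0.49645813 -0.01637727  0.03      ] [0.19864086 0.03743268 0.19778234]
```

View pics/b1.png

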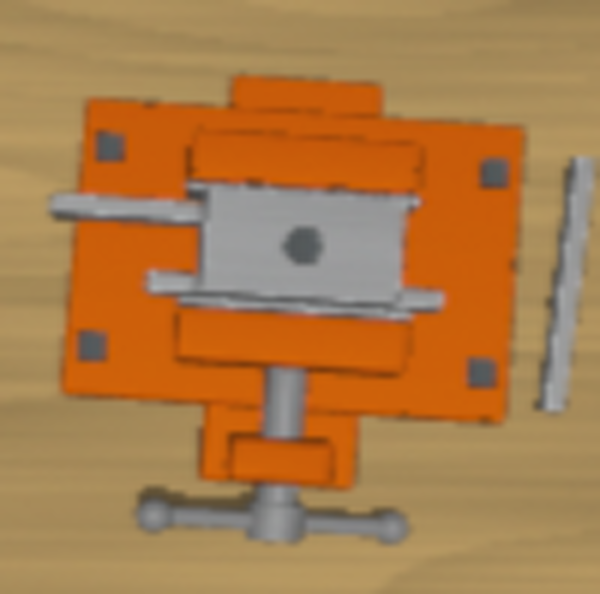

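The crop shows the bed corners at (88,99), (525,126), (503,422) and (63,395). The far parallel's left end is at (50,206), and the near parallel's ends are at (147,282) and (443,299).

```bash
python3 - <<'E'
from h import *
f=np.load("b0.npy",allow_pickle=True).item()
px=lambda p:((p[0]+.5)/6-.5+225,(p[1]+.5)/5.4-.5+150)
B=np.array([ray(f,*px(p),.03) for p in [(88,99),(525,126),(503,422),(63,395)]])
c=B.mean(0); print(B.round(4),c, [np.linalg.norm(B[i]-B[i-1]).round(4) for i in range(4)])
d=(B[0]-B[1]+B[3]-B[2])/2; yaw=np.arctan2(-d[0],d[1]); print("yaw",yaw)
ex=np.array([np.cos(yaw),np.sin(yaw)]); ey=np.array([-np.sin(yaw),np.cos(yaw)])
print("ex",ex)
for n,p,z in [("farL",(50,206),.054),("nearL",(147,282),.054),("nearR",(443,299),.054),("screw",(280,515),.065),("hL",(155,510),.065),("hR",(390,525),.065)]:
    w=ray(f,*px(p),z)[:2]; print(n,w.round(4),"vise",(w-c[:2])@ex,(w-c[:2])@ey)
print("blockcorners",[((ray(f,*px(p),.10)[:2]-c[:2])@np.c_[ex,ey]).round(4) for p in [(205,185),(410,197),(402,307),(200,290)]])
E
```

```text
[[ 0.6253  0.077   0.03  ]
 [ 0.6149 -0.121   0.03  ]
 [ 0.4667 -0.1113  0.03  ]
 [ 0.4767  0.0847  0.03  ]] [ 0.54592409 -0.01764042  0.03      ] [np.float64(0.1488), np.float64(0.1983), np.float64(0.1485), np.float64(0.1963)]
yaw -0.051950649139623516
ex [ 0.99865087 -0.05192728]
farL [0.568 0.091] vise 0.016429472096564902 0.10964566590902616
nearL [0.5316 0.0477] vise -0.017712937037040917 0.06450713731593131
nearR [ 0.5255 -0.0817] vise -0.017101347044519228 -0.06500576653784297
screw [ 0.4211 -0.0115] vise -0.12495080779621669 -0.0003326813678661884
hL [0.4226 0.0418] vise -0.12626464780801913 0.052966405980778015
hR [ 0.4172 -0.0584] vise -0.12641110354766802 -0.04736615146234869
blockcorners [array([0.0255, 0.042 ]), array([ 0.0257, -0.0437]), array([-0.0254, -0.0434]), array([-0.0234,  0.0407])]
```

>>> step_arm:
  grip: [1,1,1,1,1,1,1,1,1,1]
  xyz:
    - [0,0,0.4]
    - [0,0,0.75]
    - [0,0,0.75]
    - [0.2,-0.2,0.75]
    - [0.4,-0.4,0.75]
    - [0.6,-0.6,0.75]
    - [0.8,-0.8,0.75]
    - [0.9,-1,0.75]
    - [0.9,-1,0.75]
    - [0.9,-1,0.75]
  twist: [0,0,0,-0.3,-0.6,-0.8,-1,-1,-1,-1]
  squeeze: 20

```text
t: 1.35
tool_pos: [0.3954, 0.3871, 0.3723]
orientation: [-3.141, -0.0, 2.29]
force: [-0.2, 1.0, -0.3]
gripper_width: 0.02
gripper_force: 0.0
```

>>> step_arm:
  grip: [1,1,1,1,1,1,1]
  xyz:
    - [0.2,-0.25,0]
    - [0.4,-0.5,0]
    - [0.6,-0.75,0]
    - [0.8,-1,-0.2]
    - [0.87,-1,-0.5]
    - [0.87,-1,-0.8]
    - [0.87,-1,-0.8]
  twist: [-0.3,-0.6,-0.9,-1,-1,-1,-1]

```text
t: 2.22
tool_pos: [0.5673, 0.1873, 0.2082]
orientation: [-3.134, 0.002, 1.791]
force: [-0.8, -0.2, 1.3]
gripper_width: 0.008
gripper_force: 0.0
```

>>> step_arm:
  grip: [1,1,1,1,1,1]
  xyz:
    - [0,-0.15,0]
    - [0,-0.33,-0.2]
    - [0,-0.33,-0.4]
    - [0,-0.33,-0.5]
    - [0,-0.33,-0.5]
    - [0,-0.33,-0.5]
  twist: [-0.3,-0.54,-0.54,-0.54,-0.54,-0.54]

```text
t: 2.98
tool_pos: [0.5712, 0.1218, 0.1149]
orientation: [3.139, -0.001, 1.52]
force: [-0.1, -0.7, -0.9]
gripper_width: 0.006
gripper_force: 0.0
```

>>> step_arm:
  grip: [1,1,1,1]
  xyz:
    - [0,0,-0.2]
    - [0,0,-0.33]
    - [0,0,-0.33]
    - [0,0,-0.33]
  twist: [0,0,0,0]

```text
t: 3.48
tool_pos: [0.5712, 0.1211, 0.0487]
orientation: [3.139, -0.001, 1.519]
force: [0.0, 0.7, -0.0]
gripper_width: 0.002
gripper_force: 0.0
```

```bash
python3 - <<'E'
from h import *
s=bot.read_state(); print(s["tool_pos"],s["force"])
b=grab_frame("scene"); im=b["color"]; c=im[170:260,200:310]
cv2.imwrite("pics/c1.png",cv2.resize(c,None,fx=6,fy=6,interpolation=cv2.INTER_CUBIC))
E
```

```text
[0.57124489 0.12105511 0.04866614] [ 3.94104001e-02  6.76553213e-01 -1.85350701e-04]
```

View pics/c1.png

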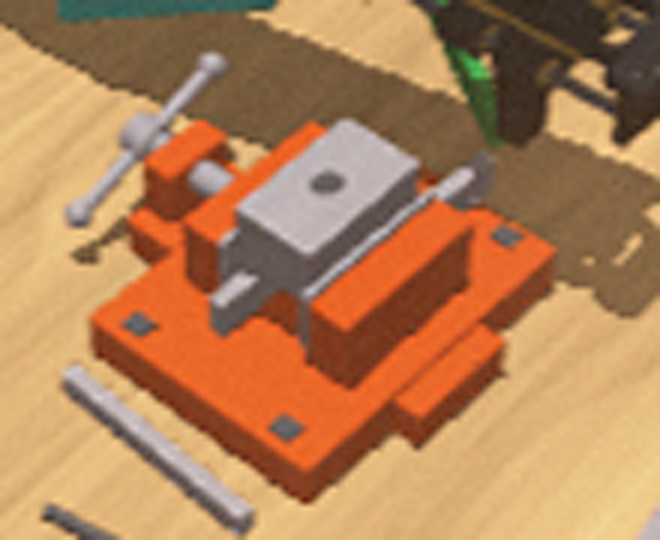

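The crop shows the far parallel's left end at about (485,165), the gripper's dark finger tip near (515,140), and the bed clear. I'll check that tip against its projection.

```bash
python3 - <<'E'
from h import *
f=np.load("a0.npy",allow_pickle=True).item()
for X in [(0.571,0.121,0.0487),(.568,.091,.054),(.568,.091,.03)]:
    u,v=proj(f,X); print((u-200)*6,(v-170)*6)
E
```

```text
512.7300723963973 129.54712179229904
476.72867941566665 150.31091971230978
473.9041475428004 182.19511789593622
```

>>> step_arm:
  grip: [1,1,1,1,1,1,1,1,1,1,1,1]
  xyz:
    - [0,0,-0.03]
    - [-0.002,-0.04,-0.03]
    - [-0.004,-0.07,-0.03]
    - [-0.005,-0.08,-0.03]
    - [-0.005,-0.09,-0.03]
    - [-0.006,-0.1,-0.03]
    - [-0.006,-0.11,-0.03]
    - [-0.007,-0.12,-0.03]
    - [-0.007,-0.13,-0.03]
    - [-0.008,-0.14,-0.03]
    - [-0.008,-0.15,-0.03]
    - [-0.008,-0.16,-0.03]
  twist: [0,0,0,0,0,0,0,0,0,0,0,0]

```text
t: 5.03
tool_pos: [0.5684, 0.0885, 0.0406]
orientation: [3.141, -0.0, 1.519]
force: [0.4, 3.1, 2.6]
gripper_width: 0.003
gripper_force: 1.3
```

>>> step_arm:
  grip: [1,1,1,1,1,1,1,1,1,1,1,1]
  xyz:
    - [-0.001,-0.013,0.01]
    - [-0.001,-0.026,0.01]
    - [-0.002,-0.04,0.01]
    - [-0.003,-0.053,0.01]
    - [-0.003,-0.066,0.01]
    - [-0.004,-0.08,0.01]
    - [-0.005,-0.093,0.01]
    - [-0.005,-0.106,0.01]
    - [-0.006,-0.12,0.01]
    - [-0.007,-0.133,0.01]
    - [-0.007,-0.14,0.01]
    - [-0.007,-0.14,0.01]
  twist: [0,0,0,0,0,0,0,0,0,0,0,0]

```text
t: 6.52
tool_pos: [0.5669, 0.0602, 0.0426]
orientation: [3.142, 0.0, 1.519]
force: [0.4, -0.6, -0.4]
gripper_width: 0.007
gripper_force: 0.0
```

```bash
python3 - <<'E'
from h import *
s=bot.read_state(); print(s["tool_pos"],s["force"])
b=grab_frame("scene"); im=b["color"]; c=im[170:260,200:310]
cv2.imwrite("pics/c2.png",cv2.resize(c,None,fx=7,fy=6.6,interpolation=cv2.INTER_CUBIC))
C=np.array([.54592,-.01764]);ex=np.array([.99865,-.05193]);ey=np.array([.05193,.99865])
print("vise y tcp",(s["tool_pos"][:2]-C)@ey,(s["tool_pos"][:2]-C)@ex)
for x,y,z in [(.0225,-.065,.054),(.0225,-.06,.054),(.0225,-.055,.054),(-.0125,-.065,.054)]:
    u,v=proj(b,[*(C+ex*x+ey*y),z]); print(x,y,((u-200)*7,(v-170)*6.6))
E
```

```text
[0.56692711 0.06024855 0.04257986] [ 0.35601958 -0.55985277 -0.38520385]
vise y tcp 0.07887430452430338 0.01693399937395772
0.0225 -0.065 (np.float64(310.65418273713266), np.float64(375.37683259056064))
0.0225 -0.06 (np.float64(318.558785292837), np.float64(369.07475135493365))
0.0225 -0.055 (np.float64(326.4270089358266), np.float64(362.801673837277))
-0.0125 -0.065 (np.float64(249.42130418512684), np.float64(336.49512927366845))
```

View pics/c2.png

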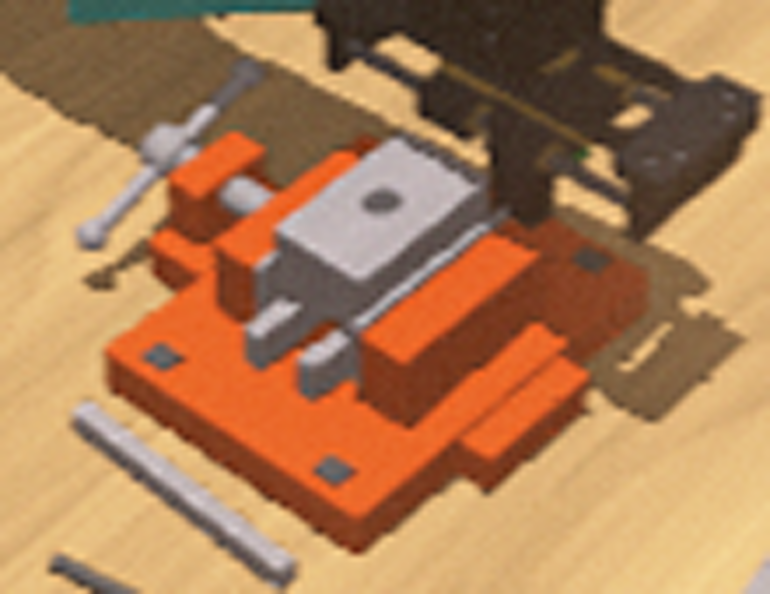

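The far parallel's right end is now at about (316,374), beside the near one's at about (262,343), so they are nearly level. I'll push a last 4 mm, back off and rise.

>>> step_arm:
  grip: [1,1,1,1,1,1,1,1,0.5,0.5]
  xyz:
    - [-0.001,-0.01,0]
    - [-0.001,-0.018,0]
    - [-0.001,-0.02,0]
    - [-0.001,-0.02,0]
    - [0,0.05,0]
    - [0,0.1,0]
    - [0,0.1,0.2]
    - [0,0.1,0.4]
    - [0,0.1,0.6]
    - [0,0.1,0.6]
  twist: [0,0,0,0,0,0,0,0,0,0]

```text
t: 7.82
tool_pos: [0.5687, 0.0817, 0.1658]
orientation: [3.136, -0.002, 1.52]
force: [-0.2, 0.7, -0.1]
gripper_width: 0.151
gripper_force: 0.0
```

>>> step_arm:
  grip: [0.5,0.5,0.5,0.5,0.5]
  xyz:
    - [0,-0.1,0]
    - [-0.05,-0.3,0]
    - [-0.1,-0.48,0]
    - [-0.1,-0.48,0]
    - [-0.1,-0.48,0]
  twist: [0.3,0.6,0.9,1,1]

```text
t: 8.45
tool_pos: [0.5466, -0.0151, 0.1618]
orientation: [-3.141, -0.001, 2.019]
force: [-0.4, 0.2, -0.1]
gripper_width: 0.494
gripper_force: 0.0
```

>>> step_arm:
  grip: [0.5,0.5,0.5,0.5]
  xyz:
    - [0,0,0]
    - [0,0,0]
    - [0,0,0]
    - [0,0,0]
  twist: [0.35,0.7,1,1]

```text
t: 8.95
tool_pos: [0.5468, -0.0146, 0.162]
orientation: [-3.141, -0.001, 2.518]
force: [0.6, 0.6, -0.1]
gripper_width: 0.501
gripper_force: 0.0
```

>>> step_arm:
  grip: [0.5,0.5,0.5,0.5,0.5]
  xyz:
    - [0,0,0]
    - [0,0,0]
    - [0,0,0]
    - [0,0,0]
    - [0,0,0]
  twist: [0.35,0.7,1,1.0,1.0]

```text
t: 9.57
tool_pos: [0.5469, -0.0152, 0.1624]
orientation: [3.142, -0.0, 3.014]
force: [-0.1, -0.0, -0.6]
gripper_width: 0.497
gripper_force: 0.0
```

```bash
python3 - <<'E'
from h import *
s=bot.read_state(); print(s["tool_pos"],s["force"],s["orientation"],s["gripper_width"],s["q"])
print(np.array([.54592,-.01764])-s["tool_pos"][:2])
E
```

```text
[ 0.54691246 -0.01518932  0.16241921] [-0.07767489 -0.01073546 -0.5688809 ] [ 3.14153347e+00 -2.28214866e-04  3.01389068e+00] 0.49745357977390436 [-0.34608716  0.2033538   0.32938325  1.76564637 -0.07068435  1.18433929
  1.44676414]
[-0.00099246 -0.00245068]
```

>>> step_arm:
  grip: [0.5,0.5,0.5,0.5]
  xyz:
    - [-0.005,-0.012,-0.1]
    - [-0.005,-0.012,-0.2]
    - [-0.005,-0.012,-0.2]
    - [-0.005,-0.012,-0.2]
  twist: [0.15,0.15,0.15,0.15]

```text
t: 10.07
tool_pos: [0.5463, -0.0178, 0.1233]
orientation: [3.141, 0.001, 3.092]
force: [1.0, -0.0, -0.2]
gripper_width: 0.5
gripper_force: 0.0
```

```bash
python3 - <<'E'
from h import *
s=bot.read_state(); print(s["tool_pos"],s["force"])
b=grab_frame("scene"); im=b["color"]; c=im[190:250,225:285]
cv2.imwrite("pics/c3.png",cv2.resize(c,None,fx=10,fy=10,interpolation=cv2.INTER_CUBIC))
C=np.array([.54592,-.01764]);ex=np.array([.99865,-.05193]);ey=np.array([.05193,.99865])
for x,y,z in [(.0125,-.065,.054),(.0225,-.065,.054),(.0225,-.055,.054),(-.0225,-.065,.054),(-.0125,-.065,.054),(-.075,-.1,.03),(.075,-.1,.03)]:
    u,v=proj(b,[*(C+ex*x+ey*y),z]); print(x,y,((u-225)*10,(v-190)*10))
E
```

```text
[ 0.54633431 -0.01779354  0.12331932] [ 1.01381254 -0.00887343 -0.15845714]
0.0125 -0.065 (np.float64(168.5592772633902), np.float64(351.75964257603255))
0.0225 -0.065 (np.float64(193.79168962447523), np.float64(368.7527766523647))
0.0225 -0.055 (np.float64(216.32429847975231), np.float64(349.6995058140561))
-0.0225 -0.065 (np.float64(81.74835618808515), np.float64(293.29556866934325))
-0.0125 -0.065 (np.float64(106.31614883589549), np.float64(309.84110496010373))
-0.075 -0.1 (np.float64(-121.16141470189348), np.float64(324.7041389743674))
0.075 -0.1 (np.float64(248.67892507642807), np.float64(583.6907404552549))
```

View pics/c3.png

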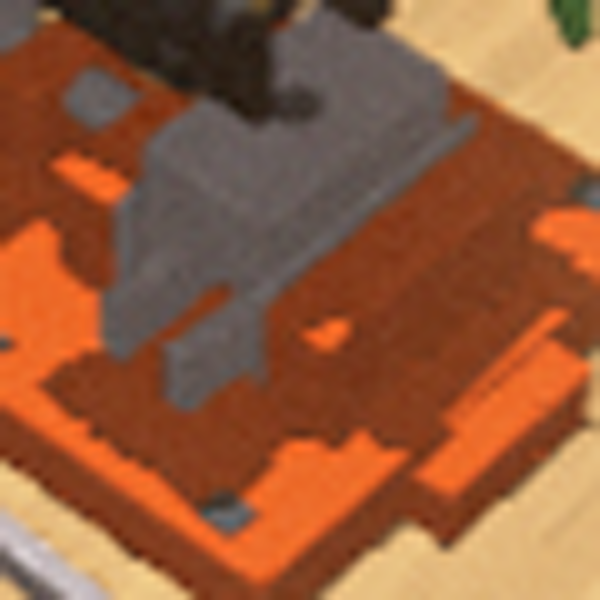

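Both right ends stand out alike, the far one at about (168,345) and the near one at about (102,292), within roughly 3 mm of centred. Now I'll lower onto the block slowly.

>>> step_arm:
  grip: [0.5,0.5,0.5,0.5,0.5,0.5,0.5,0.5,0.5]
  xyz:
    - [0,0,-0.03]
    - [0,0,-0.05]
    - [0,0,-0.06]
    - [0,0,-0.07]
    - [0,0,-0.08]
    - [0,0,-0.09]
    - [0,0,-0.1]
    - [0,0,-0.11]
    - [0,0,-0.11]
  twist: [0,0,0,0,0,0,0,0,0]

```text
t: 11.25
tool_pos: [0.546, -0.0179, 0.1008]
orientation: [3.141, 0.0, 3.094]
force: [-0.2, -0.2, 3.6]
gripper_width: 0.499
gripper_force: 1.5
```

>>> step_arm:
  grip: [0.5,0.5,0.5,0.5,0.5,0.5]
  xyz:
    - [0,0,-0.005]
    - [0,0,-0.01]
    - [0,0,-0.015]
    - [0,0,-0.02]
    - [0,0,-0.025]
    - [0,0,-0.025]
  twist: [0,0,0,0,0,0]

```text
t: 12.0
tool_pos: [0.5461, -0.0176, 0.0962]
orientation: [3.141, 0.0, 3.094]
force: [-4.6, 0.9, 9.0]
gripper_width: 0.502
gripper_force: 4.3
```

>>> step_arm:
  grip: [0.5,0.5,0.5,0.5]
  xyz:
    - [0,0,-0.003]
    - [0,0,-0.006]
    - [0,0,-0.009]
    - [0,0,-0.009]
  twist: [0,0,0,0]

```text
t: 12.5
tool_pos: [0.5461, -0.0172, 0.0946]
orientation: [3.14, 0.0, 3.094]
force: [-4.4, 1.9, 10.6]
gripper_width: 0.498
gripper_force: 5.3
```

>>> step_arm:
  grip: [0.5,0.5,0.5]
  xyz:
    - [0,0,-0.003]
    - [0,0,-0.006]
    - [0,0,-0.006]
  twist: [0,0,0]

```text
t: 12.88
tool_pos: [0.5462, -0.0171, 0.0944]
orientation: [3.14, 0.0, 3.094]
force: [-10.0, 2.3, 21.6]
gripper_width: 0.504
gripper_force: 10.9
```

>>> step_arm:
  grip: [0.5,0.5,0.5]
  xyz:
    - [0,0,-0.002]
    - [0,0,-0.003]
    - [0,0,-0.003]
  twist: [0,0,0]

```text
t: 13.25
tool_pos: [0.5462, -0.0171, 0.0944]
orientation: [3.14, 0.001, 3.094]
force: [-12.1, 2.5, 27.8]
gripper_width: 0.498
gripper_force: 13.9
```

>>> step_arm:
  grip: [0.5,0.5,0.5]
  xyz:
    - [0,0,-0.002]
    - [0,0,-0.003]
    - [0,0,-0.003]
  twist: [0,0,0]

```text
t: 13.62
tool_pos: [0.5462, -0.0171, 0.0943]
orientation: [3.14, 0.001, 3.094]
force: [-15.2, 1.8, 34.2]
gripper_width: 0.499
gripper_force: 16.9
```

>>> step_arm:
  grip: [0.5,0.5,0.5,1,1,1,1,1]
  xyz:
    - [0,0,0.05]
    - [0,0,0.2]
    - [0,0,0.35]
    - [-0.02,0.2,0.35]
    - [-0.04,0.4,0.35]
    - [-0.06,0.55,0.35]
    - [-0.06,0.55,0.35]
    - [-0.06,0.55,0.35]
  twist: [0,0,0,0,0,0,0,0]

```text
t: 14.62
tool_pos: [0.5341, 0.0912, 0.1613]
orientation: [-3.141, 0.0, 3.093]
force: [-0.4, 0.6, -0.0]
gripper_width: 0.047
gripper_force: 0.0
```

>>> step_arm:
  grip: [1,1,1,1,1,1]
  xyz:
    - [0,0,-0.2]
    - [0,0,-0.4]
    - [0,0,-0.5]
    - [0,0,-0.57]
    - [0,0,-0.57]
    - [0,0,-0.57]
  twist: [0,0,0,0,0,0]

```text
t: 15.38
tool_pos: [0.5347, 0.0919, 0.0483]
orientation: [3.141, 0.001, 3.093]
force: [1.1, 0.0, 0.4]
gripper_width: 0.006
gripper_force: 0.0
```

```bash
python3 - <<'E'
from h import *
s=bot.read_state(); print(s["tool_pos"],s["force"],s["gripper_width"])
C=np.array([.54592,-.01764]);ex=np.array([.99865,-.05193]);ey=np.array([.05193,.99865]); d=s["tool_pos"][:2]-C
print("vise",d@ex,d@ey)
b=grab_frame("scene"); im=b["color"]; c=im[180:250,220:300]
cv2.imwrite("pics/c4.png",cv2.resize(c,None,fx=8,fy=8,interpolation=cv2.INTER_CUBIC))
E
```

```text
[0.53465911 0.09194952 0.04830916] [1.1075879  0.00273687 0.39799886] 0.00618819444866786
vise -0.016936675532391934 0.1088567999983442
```

View pics/c4.png

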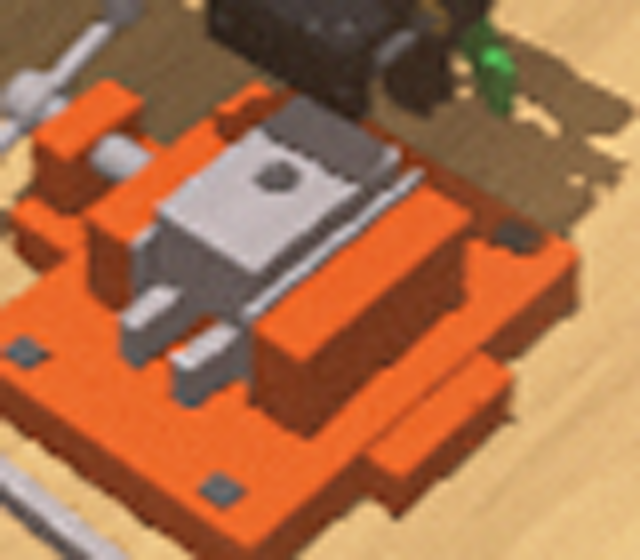

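The block sits low and level on both parallels (top face around (270,185)), and both right ends stand out evenly at (125,320) and (175,355). Now I'll try the nearer parallel.

>>> step_arm:
  grip: [1,1,1,1,1,1]
  xyz:
    - [0,0,-0.025]
    - [-0.002,-0.04,-0.025]
    - [-0.004,-0.08,-0.025]
    - [-0.006,-0.11,-0.025]
    - [-0.006,-0.12,-0.025]
    - [-0.006,-0.12,-0.025]
  twist: [0,0,0,0,0,0]

```text
t: 16.18
tool_pos: [0.5328, 0.0681, 0.0424]
orientation: [3.141, 0.0, 3.094]
force: [0.6, 0.5, 0.9]
gripper_width: 0.007
gripper_force: 0.0
```

>>> step_arm:
  grip: [1,1,1,1,1]
  xyz:
    - [0,-0.004,0]
    - [0,-0.008,0]
    - [0,-0.012,0]
    - [0,-0.016,0]
    - [0,-0.016,0]
  twist: [0,0,0,0,0]

```text
t: 16.8
tool_pos: [0.5328, 0.0648, 0.0424]
orientation: [3.142, 0.0, 3.094]
force: [0.3, 0.1, -0.1]
gripper_width: 0.006
gripper_force: 0.0
```

>>> step_arm:
  grip: [1,1,1,1]
  xyz:
    - [0,-0.003,0]
    - [0,-0.006,0]
    - [0,-0.009,0]
    - [0,-0.009,0]
  twist: [0,0,0,0]

```text
t: 17.3
tool_pos: [0.5327, 0.0631, 0.0424]
orientation: [3.142, -0.0, 3.094]
force: [-0.1, -0.5, 0.1]
gripper_width: 0.006
gripper_force: 0.0
```

>>> step_arm:
  grip: [1,1,1,1]
  xyz:
    - [0,-0.003,0]
    - [0,-0.006,0]
    - [0,-0.009,0]
    - [0,-0.009,0]
  twist: [0,0,0,0]

```text
t: 17.8
tool_pos: [0.5327, 0.0613, 0.0424]
orientation: [3.142, -0.0, 3.094]
force: [1.2, 0.3, 0.3]
gripper_width: 0.011
gripper_force: 0.0
```

>>> step_arm:
  grip: [1,1,1,1]
  xyz:
    - [0,-0.003,0]
    - [0,-0.006,0]
    - [0,-0.009,0]
    - [0,-0.009,0]
  twist: [0,0,0,0]

```text
t: 18.3
tool_pos: [0.5327, 0.0594, 0.0424]
orientation: [3.142, -0.0, 3.094]
force: [-0.2, 0.2, 0.4]
gripper_width: 0.007
gripper_force: 0.0
```

>>> step_arm:
  grip: [1,1,1,1]
  xyz:
    - [0,-0.003,0]
    - [0,-0.006,0]
    - [0,-0.009,0]
    - [0,-0.009,0]
  twist: [0,0,0,0]

```text
t: 18.8
tool_pos: [0.5328, 0.0585, 0.0424]
orientation: [3.141, 0.0, 3.094]
force: [0.0, 4.8, -0.2]
gripper_width: 0.004
gripper_force: 2.3
```

```bash
python3 - <<'E'
from h import *
b=grab_frame("scene"); im=b["color"]; c=im[170:240,230:310]
cv2.imwrite("pics/c5.png",cv2.resize(c,None,fx=8,fy=8,interpolation=cv2.INTER_CUBIC))
s=bot.read_state(); print(s["tool_pos"],s["force"])
C=np.array([.54592,-.01764]);ex=np.array([.99865,-.05193]);ey=np.array([.05193,.99865])
for x,y,z in [(-.0175,.065,.054),(.0175,.065,.054)]:
    u,v=proj(b,[*(C+ex*x+ey*y),z]); print(x,y,((u-230)*8,(v-170)*8))
u,v=proj(b,s["tool_pos"]);print((u-230)*8,(v-170)*8)
E
```

```text
[0.53273145 0.05852302 0.0423978 ] [ 0.22146573  4.58658048 -0.52440962]
-0.0175 0.065 (np.float64(258.56628088213665), np.float64(219.1495345796252))
0.0175 0.065 (np.float64(327.1658257208869), np.float64(261.13406749472097))
274.98092795475213 226.64267536156058
```

View pics/c5.png

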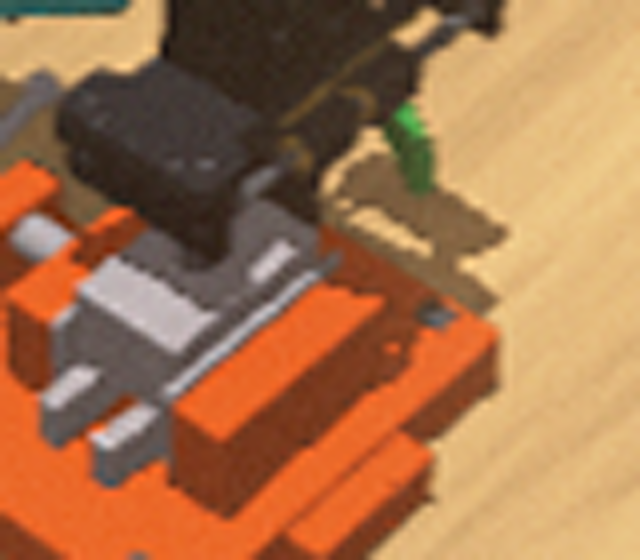

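The finger sits against the near parallel's left end (hidden behind the gripper near (275,227)). It holds 4.8 N without sliding, and the block is level. Next is the farther parallel.

>>> step_arm:
  grip: [1,1,1,1,1,1,1,1,1]
  xyz:
    - [0,0.04,0]
    - [0,0.08,0]
    - [0.08,0.08,0]
    - [0.175,0.07,0]
    - [0.175,0.07,0]
    - [0.175,0.05,0]
    - [0.175,0.035,0]
    - [0.175,0.025,0]
    - [0.175,0.025,0]
  twist: [0,0,0,0,0,0,0,0,0]

```text
t: 19.98
tool_pos: [0.5676, 0.0625, 0.0425]
orientation: [3.141, 0.0, 3.093]
force: [-0.4, 0.3, -0.5]
gripper_width: 0.004
gripper_force: 0.0
```

>>> step_arm:
  grip: [1,1,1,1,1]
  xyz:
    - [0,-0.003,0]
    - [0,-0.006,0]
    - [0,-0.009,0]
    - [0,-0.012,0]
    - [0,-0.012,0]
  twist: [0,0,0,0,0]

```text
t: 20.6
tool_pos: [0.5677, 0.0603, 0.0424]
orientation: [3.141, -0.0, 3.094]
force: [-0.0, 0.1, 0.2]
gripper_width: 0.006
gripper_force: 0.0
```

>>> step_arm:
  grip: [1,1,1,1]
  xyz:
    - [0,-0.003,0]
    - [0,-0.006,0]
    - [0,-0.009,0]
    - [0,-0.009,0]
  twist: [0,0,0,0]

```text
t: 21.1
tool_pos: [0.5677, 0.0585, 0.0424]
orientation: [3.142, -0.0, 3.094]
force: [-1.1, 0.1, -0.6]
gripper_width: 0.005
gripper_force: 0.0
```

>>> step_arm:
  grip: [1,1,1,1]
  xyz:
    - [0,-0.003,0]
    - [0,-0.006,0]
    - [0,-0.009,0]
    - [0,-0.009,0]
  twist: [0,0,0,0]

```text
t: 21.6
tool_pos: [0.5677, 0.0566, 0.0424]
orientation: [3.142, -0.0, 3.094]
force: [0.2, -1.2, -0.6]
gripper_width: 0.003
gripper_force: 0.0
```

>>> step_arm:
  grip: [1,1,1,1]
  xyz:
    - [0,-0.002,0]
    - [0,-0.004,0]
    - [0,-0.006,0]
    - [0,-0.006,0]
  twist: [0,0,0,0]

```text
t: 22.1
tool_pos: [0.5678, 0.0555, 0.0424]
orientation: [3.142, -0.0, 3.094]
force: [0.8, 0.3, 0.1]
gripper_width: 0.007
gripper_force: 0.0
```

>>> step_arm:
  grip: [1,1,1,1]
  xyz:
    - [0,-0.003,0]
    - [0,-0.006,0]
    - [0,-0.008,0]
    - [0,-0.008,0]
  twist: [0,0,0,0]

```text
t: 22.6
tool_pos: [0.5677, 0.0547, 0.0424]
orientation: [3.141, -0.0, 3.094]
force: [-0.8, 4.1, -0.3]
gripper_width: 0.0
gripper_force: 2.3
```

>>> step_arm:
  grip: [1,1,1,1,1,1,1,1]
  xyz:
    - [0,0,0]
    - [0,0.05,0]
    - [0,0.15,0]
    - [0,0.15,0.2]
    - [0,0.15,0.4]
    - [0,0.15,0.6]
    - [0,0.15,0.6]
    - [0,0.15,0.6]
  twist: [0,0,0,0,0,0,0,0]

```text
t: 23.6
tool_pos: [0.5674, 0.0847, 0.1617]
orientation: [-3.141, -0.001, 3.095]
force: [-0.0, 0.7, -0.0]
gripper_width: 0.008
gripper_force: 0.0
```

```bash
python3 - <<'E'
from h import *
b=grab_frame("scene"); im=b["color"]; c=im[170:240,220:300]
cv2.imwrite("pics/c6.png",cv2.resize(c,None,fx=8,fy=8,interpolation=cv2.INTER_CUBIC))
E
```

```text
(no output)
```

View pics/c6.png

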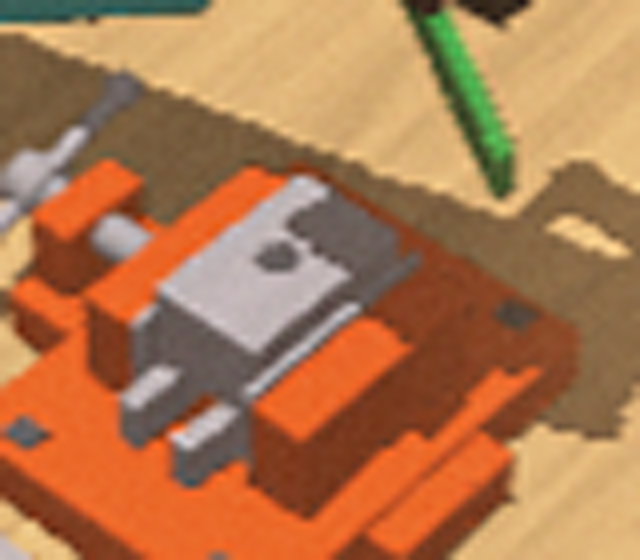

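The block sits level (top around (270,265)), and both parallels' right ends are unmoved at (125,400) and (175,435). The gripper is clear, so I'm handing in.

```bash
python3 -c "
from bench import sign_off
print(sign_off())"
```

```text
the job is handed in; nothing more can be done
None
```

I pushed the far parallel back level, pressed the block down to about 34 N, and tried both parallels' left ends, near then far, with 4–5 N; neither slid. I handed the job in at about 24 s, and the sign-off gave no verdict.

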